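# Show which piston goes into which cylinder

### The arm

A 7-joint arm with a two-finger parallel gripper is mounted at the origin on the work surface. World frame = base frame: x ahead of the robot, y to its left, z up, the work surface at z = 0. Lengths are in m, angles in rad, forces in N, time in s.
With the tool pointing down it reaches from about 0.375 to 0.925 m from the base axis. Payload 3.1 kg.
Tool frame: the origin (TCP) lies where the fingers leave the gripper's body, on its centre line; the fingertips stand 73 mm ahead of it and the grasp point (between the pads) lies 54 mm ahead of it; z points along the fingers, y is the line along which they close (so a half turn about z gives the same grasp; the last joint's range is limited). The gripper opens to 85 mm and grips with 20 to 120 N. Pads are 22 mm wide; open, the fingers measure 114 mm over their backs; the gripper's body (76 mm by 85 mm) begins 54 mm behind the grasp point. The pads swing forward as they close: fully open they stand 13 mm farther back than shut.
Start: joints at [1.029, 0.383, 0.044, 1.598, -0.018, 1.161, -0.05], TCP at [0.279, -0.587, 0.304] pointing down, gripper open.
Joint ranges: [-2.61, 2.61], [-0.41, 2.15], [-1.48, 1.57], [0, 2.5], [-1.57, 4.71], [0.05, 1.97], [-2.85, 2.85]. Speed limits (rad/s): [2.79, 2.79, 3.14, 3.14, 3.14, 3.14, 3.14].

### API

Orientations are given as a unit quaternion [x, y, z, w].
In Python, from bench import ctrl gives the robot as it stands.
- The arm moves only by the tool servo_tool, never from a script. Its argument "steps" is text: rows parted by semicolons, each of 5 numbers parted by spaces: the opening, from 0 (shut) to 1 (fully open), then the shift along the world's x, y, z in m, then the turn about the world's z in rad. A call has 1 to 12 rows; each row is the pose to reach, as a shift and turn from the pose commanded when the call began; what a row does not reach only later rows make up. A row lasts 1/8 s, in which the tool goes at most 62.5 mm and 10.7 degrees, less where a joint would pass 70% of its speed; a pose out of reach is approached as far as the arm can. A call with a gripper value outside its range is refused whole. The fingers move at their own pace and stop on an object; "force" is the grip in N (left out, the last holds). Time passes only in rows, so rows that repeat a pose let the fingers close. It gives the time, the measured TCP pose, the force, the opening and the grip force at its end, in the units of the state.
- ctrl.read_state(): the state, without advancing time (a new reading comes with each control period).
- ctrl.capture(name): name is "scene" or "top" or "wrist"; returns (picture, depth): 480x640x3 uint8, red, green, blue; 480x640 float32, m along the optical axis (not along the pixel's ray), 0 where there is no reading.
- ctrl.get_calibration(name): a dict with "K" (3x3 intrinsics, pixels), "k1" (the pictures are not rectified: a ray, as slopes to the right and down, at radius r is drawn at 1 + k1 r^2 times it, then the intrinsics apply), "pose" (4x4, takes a point from camera to world coordinates). Camera axes: x right, y up, looking along -z (the intrinsics and any distortion apply to the point x, -y, -z); pixel columns grow to the right and rows downward; lengths in m; the calibration is good to about 2 mm. A picture is of the moment at which its call begins: read the wrist's pose just before it. get_calibration takes no time and is no camera call; for the wrist camera it gives the pose at the moment of the call.
- ctrl.sign_off(): hands the job in; it is judged then, once.
Trained networks look in the newest picture that a camera, given by its name, has taken for a name from the list of things; names that differ only in an ending like _2 or _b are one class to them, and where a whole thing is asked for, a point or a joint stands for the part that bears it (a point fixed in the world has none). Each returns a list of dicts, best first, with "p" (0 to 1); they miss things now and then, are a little off and sometimes report something else, mostly with a low value. They report only what shows in the picture. A call takes as long as a camera call.
- ctrl.look_for(camera, thing): "position" ([x, y, z] in m, in world coordinates, good to about 4 mm: the middle of the surface that is visible of it).
- ctrl.silhouettes(camera, thing): "mask" (480x640 bool, what is visible of it).
- ctrl.pinpoint(camera, thing): "position" ([x, y, z] in m, in world coordinates, good to about 4 mm: a listed point, or the origin of a listed thing).
The state is a dict: "t": time; "q": joint angles; "joint_velocities": joint speeds; "joint_efforts": joint torques, N m; "tcp_pos": TCP position; "eef_rot": TCP orientation; "contact_force": force on the tool from outside, world axes, zero at the start; "moment": the same for the moment, N m; "opening": finger opening in m; "gripper_force": force on a finger pad.
Only numpy, scipy, OpenCV 4.12 (cv2) and the standard library are available. Lean on these libraries where they do the work, as an engineer would, in place of code of your own. Each camera call takes 0.05 s, during which the arm holds its last target. There are 200 camera calls.

### The job

The engine block on the bench still lacks one piston; show your workmate what goes where. First point at the loose piston lying on the bench with its connecting rod: bring the fingertips two or three centimetres above the middle of the piston (the round body, not the rod) and keep them there for two seconds; then point in the same way at the mouth of the one cylinder that has no piston in it, again for two seconds, and finally draw the hand well back from both. Touch nothing at all, move nothing, and do not bring the fingers down over a cylinder that already has its piston.

Things in the scene. Friction and masses are not known exactly. Their poses are not given: they have to be found in the camera images.
- block: Cast aluminium four-cylinder engine block, fixed on the bench with its flat deck up: deck 150 x 368 mm, 200 mm above the bench; the crankcase below is 208 mm wide. A bell-housing arch (265 mm wide, up to 186 mm high) stands at its +y end, the crank nose (40 mm long) sticks out at its -y end; two dowels rise 7 mm above the deck. Origin: centre of the underside; y runs along the row of cylinders, z up.
- cylinder_empty: The one empty cylinder of the block: an open iron liner, 74 mm bore, 79 mm outside, dark inside, no piston crown, the crankshaft can be seen at the bottom. This is the second thing to point at. Origin: centre of the mouth, at deck level, 200 mm above the bench; z up.
- cylinder_filled_1: One of the three cylinders already filled: an iron liner, 74 mm bore, 79 mm outside, with a bright aluminium piston crown (two round valve pockets) 40 mm below the deck. Origin: centre of the mouth, at deck level, 200 mm above the bench; z up. All four cylinders stand in one row, 86 mm apart, in any order.
- cylinder_filled_2: One of the three cylinders already filled: an iron liner, 74 mm bore, 79 mm outside, with a bright aluminium piston crown (two round valve pockets) 40 mm below the deck. Origin: centre of the mouth, at deck level, 200 mm above the bench; z up. All four cylinders stand in one row, 86 mm apart, in any order.
- cylinder_filled_3: One of the three cylinders already filled: an iron liner, 74 mm bore, 79 mm outside, with a bright aluminium piston crown (two round valve pockets) 40 mm below the deck. Origin: centre of the mouth, at deck level, 200 mm above the bench; z up. All four cylinders stand in one row, 86 mm apart, in any order.
- loose_piston: The loose piston, the first thing to point at: bright aluminium, 74 mm in diameter, 60 mm long, lying on its side on the bench, its axis level along x; crown end at x = -30 mm, and a dark steel connecting rod (22 mm thick) leaves the skirt towards +x, its big end (71 mm high, 22 mm thick) reaching to x = 137 mm. 620 g, not fastened. Origin: on the bench right under the middle of the piston; the piston's top is 74 mm above it; z up.
- spray_can: Yellow aerosol can with a red band and red cap, 65 mm in diameter, 192 mm tall, standing loose. Leave alone. Origin: centre of its foot.
- ring_compressor: Piston ring compressor: an open grey steel sleeve, 88 mm in diameter, 80 mm tall with a small lock block on its side (reaching 53 mm from the axis, its key 92 mm high), standing loose. Leave alone. Origin: centre of its underside.
- spanner: Steel combination spanner, 150 mm long, lying loose along its x axis. Leave alone. Origin: middle, on the bench.

How it is judged:
By the outcome, as a careful person would: the job done as asked, in the order asked, and still so for the second after the job is handed in, with the robot touching nothing.
It also fails if it takes over 45 s, if anything falls off the work surface, if the arm or the gripper's body presses on something with over 40 N, if the wrist force passes 120 N, or if a joint passes its speed limit or range.

## Working session

There is one attempt and no reset: what is moved stays moved. The work goes in short steps, Python scripts to look and compute and a tool call to move; the robot and the scene stay as the last step left them, time stands still between calls to the robot, and variables do not carry over. Pictures are saved under pics/ and viewed, at most 10 in all, crops included, and the job is handed in when it is done.

Besides the shell and the picture viewer there is one more tool, called after ">>>" by a JSON object that holds its "fn" and its "kwargs", one argument or row to a line. servo_tool: Moves the arm, as the interface text tells. Its arguments: {"type":"object","properties":{"steps":{"type":"string"},"force":{"type":"number"}},"required":["steps"]}

```bash
mkdir -p pics; python3 - <<'E'
from bench import ctrl
import cv2,numpy as np
s=ctrl.read_state();print(s['t'],s['tcp_pos'],s['eef_rot'],s['opening'])
for c in("scene","top"):
    p,d=ctrl.capture(c);cv2.imwrite(f'pics/{c}.png',p[:,:,::-1])
    for n in("block","cylinder_empty","cylinder_filled_1","loose_piston","spray_can","ring_compressor","spanner"):
        for r in ctrl.pinpoint(c,n)[:4]:print(c,n,np.round(r['position'],3),round(r['p'],2))
    K=ctrl.get_calibration(c);print(K['K'].round(1).tolist(),K['k1'],K['pose'].round(3).tolist())
E
```

```text
0.0 [ 0.27874131 -0.58635288  0.30245078] [ 9.75478237e-01  2.20091816e-01 -3.63011916e-04 -1.29225057e-03] 0.0852887643792773
scene block [0.624 0.153 0.002] 0.74
scene block [ 0.75  -0.204  0.002] 0.74
scene block [ 0.39  -0.078  0.001] 0.74
scene block [0.632 0.193 0.201] 0.61
scene cylinder_empty [0.628 0.108 0.203] 0.76
scene cylinder_filled_1 [0.629 0.193 0.203] 0.98
scene cylinder_filled_1 [0.628 0.278 0.2  ] 0.7
scene cylinder_filled_1 [0.624 0.026 0.207] 0.57
scene loose_piston [ 0.506 -0.369 -0.003] 0.91
scene spray_can [ 0.753 -0.201  0.002] 0.86
scene ring_compressor [ 0.668 -0.416  0.001] 0.93
scene ring_compressor [ 0.388 -0.077  0.002] 0.59
scene spanner [ 0.389 -0.079  0.   ] 0.72
[[467.8, 0.0, 324.5], [0.0, 467.8, 240.5], [0.0, 0.0, 1.0]] -0.08899661689561676 [[0.318, -0.749, 0.581, 1.077], [0.948, 0.242, -0.207, -0.233], [0.015, 0.616, 0.787, 0.812], [0.0, 0.0, 0.0, 1.0]]
top block [0.63  0.15  0.001] 0.9
top cylinder_empty [0.626 0.106 0.2  ] 0.59
top cylinder_filled_1 [0.627 0.279 0.198] 0.86
top cylinder_filled_1 [0.627 0.023 0.201] 0.6
top cylinder_filled_1 [0.628 0.191 0.202] 0.59
top loose_piston [ 0.502 -0.368  0.002] 0.61
top spray_can [ 0.752 -0.203 -0.002] 0.92
top spanner [ 0.387 -0.08   0.001] 0.66
[[554.2, 0.0, 326.6], [0.0, 554.2, 238.6], [0.0, 0.0, 1.0]] -0.08487835277431456 [[-0.025, 0.983, -0.183, 0.346], [-1.0, -0.024, 0.009, -0.048], [0.005, 0.183, 0.983, 1.375], [0.0, 0.0, 0.0, 1.0]]
```

View pics/scene.png

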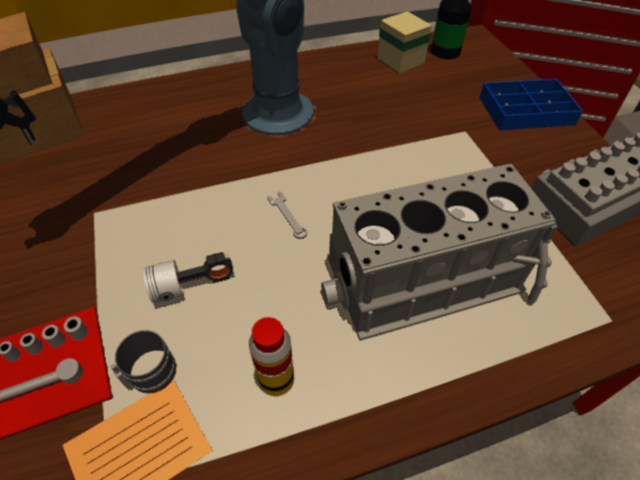

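View pics/top.png

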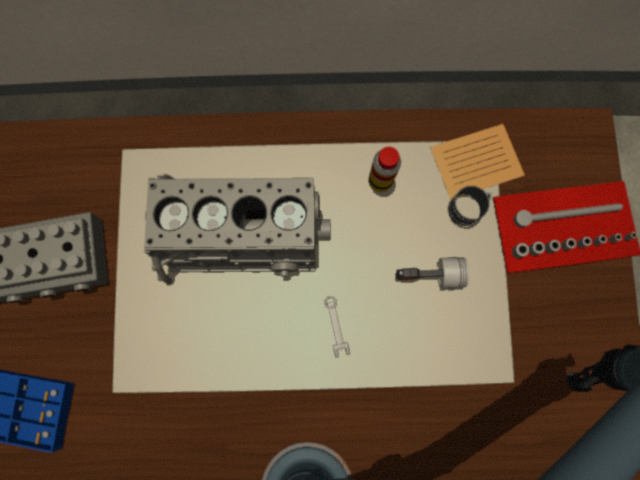

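The scene shows the loose piston at (163,283) with its rod to the right. In the top view it is at (453,272). The dark empty bore is at scene (423,217) and top (250,212), second from the crank-nose end, which agrees with the networks. Next I'll check both positions against depth.

```bash
cat > h.py <<'E'
from bench import ctrl
import cv2,numpy as np
def cloud(c,d):
    k=ctrl.get_calibration(c);K=k['K'];v,u=np.mgrid[:480,:640]
    pts=np.stack([u,v],-1).reshape(-1,1,2).astype(np.float64)
    n=cv2.undistortPoints(pts,K,np.array([k['k1'],0,0,0,0])).reshape(480,640,2)
    P=np.stack([n[...,0]*d,-n[...,1]*d,-d,np.ones_like(d)],-1)
    return (P@k['pose'].T)[...,:3]
E
python3 - <<'E'
from h import *
for c in("scene","top"):
    p,d=ctrl.capture(c);W=cloud(c,d)
    m=ctrl.silhouettes(c,"loose_piston")[0]['mask']&(d>0)
    P=W[m];hi=P[P[:,2]>.055]
    print(c,'all',P.min(0).round(3),P.max(0).round(3),'top z98',np.percentile(P[:,2],98).round(3))
    # bright body only
    b=W[m&(p.min(2)>110)];print('bright',len(b),np.percentile(b,[2,50,98],0).round(3).tolist())
    t=b[b[:,2]>.066];print('crest',len(t),t.mean(0).round(3),np.percentile(t,[3,97],0).round(3).tolist())
    for q in ctrl.pinpoint(c,"cylinder_empty")[:2]:print(q)
    dk=W[(W[...,2]>.19)&(W[...,2]<.215)&(d>0)];print('deck',np.percentile(dk,[1,50,99],0).round(3).tolist())
    print([ (r['position'],r['p']) for r in ctrl.pinpoint(c,"loose_piston")])
E
```

```text
scene all [ 0.429 -0.396 -0.001] [ 0.543 -0.228  0.076] top z98 0.074
bright 872 [[0.479, -0.394, 0.05], [0.518, -0.363, 0.069], [0.538, -0.337, 0.075]]
crest 551 [ 0.509 -0.364  0.071] [[0.486, -0.394, 0.067], [0.527, -0.338, 0.075]]
{'position': [0.627, 0.1069, 0.2011], 'p': 0.98}
deck [[-0.084, -0.634, 0.191], [0.649, 0.108, 0.2], [0.765, 0.332, 0.212]]
[([0.5068, -0.3648, -0.0035], 0.89), ([0.7504, -0.2056, 0.0019], 0.33)]
top all [ 0.466 -0.413 -0.005] [ 0.547 -0.227  0.083] top z98 0.076
bright 493 [[0.477, -0.395, 0.059], [0.502, -0.362, 0.071], [0.53, -0.337, 0.077]]
crest 411 [ 0.503 -0.364  0.072] [[0.481, -0.394, 0.067], [0.525, -0.338, 0.077]]
{'position': [0.6277, 0.1089, 0.1994], 'p': 0.66}
deck [[0.546, -0.209, 0.191], [0.627, 0.147, 0.2], [0.757, 0.333, 0.206]]
[([0.5014, -0.3662, 0.0017], 0.57)]
```

>>> {"fn": "servo_tool", "kwargs": {
  "steps": "0 0 0 0 0; 0 0 0 0 0; 0 0 0 0 0; 0 0 0 0 0; 0 0 0 0 0; 0 0 0 0 0"
}}

```text
t: 1.95
tcp_pos: [0.2791, -0.587, 0.3039]
eef_rot: [0.975, 0.22, 0.0, -0.0]
contact_force: [-0.1, -0.1, 0.6]
opening: 0.0001
gripper_force: 0.0
```

>>> {"fn": "servo_tool", "kwargs": {
  "steps": "0 0.225 0.221 0 0; 0 0.225 0.221 0 0; 0 0.225 0.221 0 0; 0 0.225 0.221 0 0; 0 0.225 0.221 0 0; 0 0.225 0.221 0 0; 0 0.225 0.221 -0.05 0; 0 0.225 0.221 -0.05 0; 0 0.225 0.221 -0.05 0"
}}

```text
t: 3.08
tcp_pos: [0.5037, -0.3671, 0.2547]
eef_rot: [0.976, 0.219, 0.0, 0.0]
contact_force: [0.6, -0.0, 0.4]
opening: 0.0
gripper_force: 0.0
```

```bash
python3 - <<'E'
from h import *
s=ctrl.read_state();print(s['t'],s['tcp_pos'])
p,d=ctrl.capture("scene");W=cloud("scene",d)
m=(np.abs(W[...,0]-.504)<.05)&(np.abs(W[...,1]+.366)<.05)&(W[...,2]>.1)&(W[...,2]<.22)&(d>0)
P=W[m];print(len(P))
for z in np.arange(.1,.22,.01):
    q=P[(P[:,2]>=z)&(P[:,2]<z+.01)]
    if len(q):print(z.round(2),len(q),q.mean(0).round(3))
print(np.sort(P[:,2])[:10].round(3))
cv2.imwrite('pics/s2.png',cv2.resize(p[120:340,60:300,::-1],None,fx=2.5,fy=2.5))
p,d=ctrl.capture("wrist");cv2.imwrite('pics/w2.png',p[:,:,::-1])
W=cloud("wrist",d);print(ctrl.pinpoint("wrist","loose_piston"))
m=ctrl.silhouettes("wrist","loose_piston")
if m:
    b=W[m[0]['mask']&(p.min(2)>110)&(d>0)];b=b[(b[:,2]>.066)&(b[:,2]<.08)];print(len(b),np.percentile(b,[3,50,97],0).round(3).tolist())
E
```

```text
3.075 [ 0.50373212 -0.36714928  0.25471675]
219
0.18 17 [ 0.511 -0.363  0.187]
0.19 69 [ 0.511 -0.365  0.195]
0.2 72 [ 0.511 -0.365  0.205]
0.21 61 [ 0.511 -0.364  0.215]
[0.184 0.185 0.186 0.186 0.186 0.186 0.186 0.186 0.187 0.187]
[{'position': [0.5078, -0.3635, -0.0032], 'p': 0.57}]
1731 [[0.495, -0.394, 0.066], [0.52, -0.347, 0.069], [0.528, -0.235, 0.073]]
```

>>> {"fn": "servo_tool", "kwargs": {
  "steps": "0 0.001 0.001 -0.04 0; 0 0.001 0.001 -0.07 0; 0 0.001 0.001 -0.083 0; 0 0.001 0.001 -0.083 0"
}}

```text
t: 3.78
tcp_pos: [0.505, -0.3651, 0.1708]
eef_rot: [0.975, 0.22, -0.0, -0.0]
contact_force: [-0.1, 0.3, -0.6]
opening: 0.0002
gripper_force: 0.0
```

```bash
python3 - <<'E'
from h import *
s=ctrl.read_state();print(s['t'],s['tcp_pos'])
p,d=ctrl.capture("scene")
cv2.imwrite('pics/s3.png',cv2.resize(p[120:340,60:300,::-1],None,fx=2.5,fy=2.5))
E
```

```text
3.775 [ 0.50499414 -0.36507912  0.17075906]
```

View pics/s3.png

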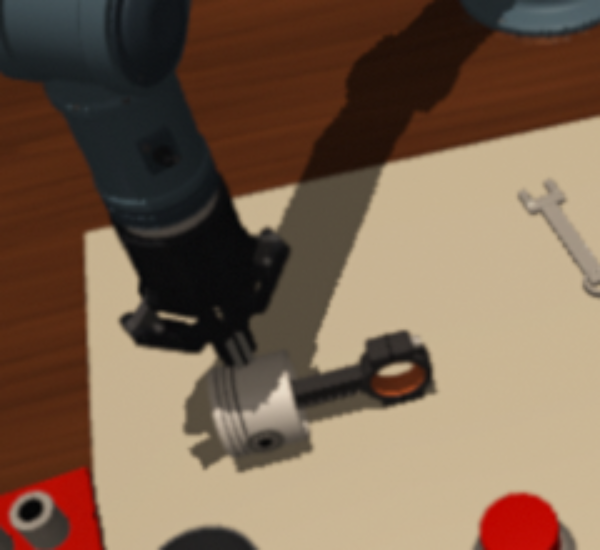

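The closed fingertips (crop (240,362)) stand just above the piston body with a gap. I'll hold there for 2.5 s or more, then rise.

>>> {"fn": "servo_tool", "kwargs": {
  "steps": "0 0 0 0.001 0;0 0 0 0.001 0;0 0 0 0.001 0;0 0 0 0.001 0;0 0 0 0.001 0;0 0 0 0.001 0;0 0 0 0.001 0;0 0 0 0.001 0;0 0 0 0.001 0;0 0 0 0.001 0;0 0 0 0.001 0;0 0 0 0.001 0"
}}

```text
t: 5.32
tcp_pos: [0.5051, -0.365, 0.1719]
eef_rot: [0.975, 0.22, 0.0, -0.0]
contact_force: [-0.1, 0.7, -0.5]
opening: 0.0002
gripper_force: 0.0
```

>>> {"fn": "servo_tool", "kwargs": {
  "steps": "0 0 0 0 0;0 0 0 0 0;0 0 0 0 0;0 0 0 0 0;0 0 0 0 0;0 0 0 0 0;0 0 0 0 0;0 0 0 0 0;0 0 0 0.06 0;0 0 0 0.12 0;0 0 0 0.18 0;0 0 0 0.235 0"
}}

```text
t: 6.82
tcp_pos: [0.505, -0.365, 0.4095]
eef_rot: [0.975, 0.22, 0.001, 0.001]
contact_force: [0.6, -0.2, 0.1]
opening: -0.0001
gripper_force: 0.0
```

>>> {"fn": "servo_tool", "kwargs": {
  "steps": "0 -0.05 0.06 0 0;0 -0.06 0.12 0 0;0 -0.06 0.18 0 0;0 -0.06 0.24 0 0;0 -0.06 0.3 0 0;0 -0.06 0.36 0 0;0 -0.06 0.42 0 0;0 -0.06 0.472 0 0;0 -0.06 0.472 0 0;0 -0.06 0.472 0 0"
}}

```text
t: 8.07
tcp_pos: [0.4451, 0.1063, 0.4068]
eef_rot: [0.975, 0.22, -0.0, 0.0]
contact_force: [-0.1, -0.4, -0.0]
opening: -0.0001
gripper_force: 0.0
```

>>> {"fn": "servo_tool", "kwargs": {
  "steps": "0 0.06 0.001 0 0;0 0.12 0.001 0 0;0 0.182 0.001 0 0;0 0.182 0.001 -0.03 0;0 0.182 0.001 -0.03 0;0 0.182 0.001 -0.03 0"
}}

```text
t: 8.82
tcp_pos: [0.6269, 0.1068, 0.3775]
eef_rot: [0.976, 0.219, 0.0, 0.0]
contact_force: [-0.3, 0.9, 1.1]
opening: -0.0
gripper_force: 0.0
```

```bash
python3 - <<'E'
from h import *
s=ctrl.read_state();print(s['t'],s['tcp_pos'])
for c in("wrist","scene"):
    p,d=ctrl.capture(c)
    cv2.imwrite(f'pics/{c}4.png',p[:,:,::-1])
    for n in("cylinder_empty","cylinder_filled_1"):print(c,n,[(np.round(r['position'],3),round(r['p'],2)) for r in ctrl.pinpoint(c,n)])
E
```

```text
8.825 [0.62693041 0.10677413 0.37752944]
wrist cylinder_empty [(array([0.626, 0.108, 0.198]), 0.8), (array([0.623, 0.024, 0.2  ]), 0.68)]
wrist cylinder_filled_1 [(array([0.629, 0.191, 0.199]), 0.76), (array([0.627, 0.278, 0.201]), 0.74), (array([0.625, 0.018, 0.203]), 0.64)]
scene cylinder_empty [(array([0.628, 0.106, 0.202]), 0.59)]
scene cylinder_filled_1 [(array([0.629, 0.193, 0.202]), 0.91), (array([0.622, 0.026, 0.206]), 0.86), (array([0.63 , 0.281, 0.202]), 0.76)]
```

View pics/wrist4.png

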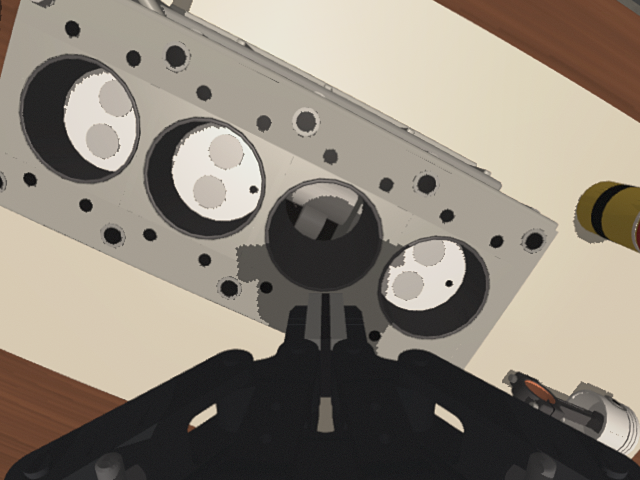

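The wrist view shows the empty bore at (325,235), with the crankshaft visible in it. The bores on either side show pistons at (205,175) and (433,285), and the fingers (325,300) are lined up with the empty one. Next is to go down until the tips are about 25 mm above the deck.

>>> {"fn": "servo_tool", "kwargs": {
  "steps": "0 0 0.001 -0.04 0;0 0 0.001 -0.07 0;0 0 0.001 -0.079 0;0 0 0.001 -0.079 0;0 0 0.001 -0.079 0;0 0 0.001 -0.079 0;0 0 0.001 -0.079 0;0 0 0.001 -0.079 0;0 0 0.001 -0.079 0;0 0 0.001 -0.079 0;0 0 0.001 -0.079 0;0 0 0.001 -0.079 0"
}}

```text
t: 10.62
tcp_pos: [0.6271, 0.109, 0.2978]
eef_rot: [0.975, 0.22, -0.0, -0.0]
contact_force: [-0.0, 1.0, 0.6]
opening: -0.0002
gripper_force: 0.0
```

```bash
python3 - <<'E'
from h import *
s=ctrl.read_state();print(s['t'],s['tcp_pos'])
p,d=ctrl.capture("scene");W=cloud("scene",d)
m=(np.abs(W[...,0]-.627)<.025)&(np.abs(W[...,1]-.107)<.025)&(W[...,2]>.21)&(W[...,2]<.25)&(d>0)
P=W[m];print(len(P),P.mean(0).round(3),np.sort(P[:,2])[:8].round(3))
E
```

```text
10.625 [0.62708751 0.10901099 0.297838  ]
110 [0.634 0.104 0.241] [0.224 0.226 0.227 0.229 0.23  0.231 0.231 0.231]
```

>>> {"fn": "servo_tool", "kwargs": {
  "steps": "0 0 0 0 0;0 0 0 0 0;0 0 0 0 0;0 0 0 0 0;0 0 0 0 0;0 0 0 0 0;0 0 0 0 0;0 0 0 0 0;0 0 0 0 0;0 0 0 0 0;0 0 0 0 0;0 0 0 0 0"
}}

```text
t: 12.18
tcp_pos: [0.6271, 0.109, 0.2979]
eef_rot: [0.975, 0.22, 0.0, -0.0]
contact_force: [0.4, -0.5, -0.1]
opening: 0.0002
gripper_force: 0.0
```

>>> {"fn": "servo_tool", "kwargs": {
  "steps": "0 0 0 0.06 0;0 0 0 0.12 0;0 -0.06 0 0.12 0;0 -0.12 0 0.12 0;0 -0.18 0 0.12 0;0 -0.22 0 0.12 0;0 -0.24 0.06 0.12 0;0 -0.26 0.11 0.12 0;0 -0.28 0.16 0.12 0;0 -0.29 0.22 0.12 0;0 -0.29 0.24 0.12 0;0 -0.29 0.24 0.12 0"
}}

```text
t: 13.68
tcp_pos: [0.336, 0.3507, 0.418]
eef_rot: [0.975, 0.222, -0.0, -0.001]
contact_force: [0.3, -1.2, 0.5]
opening: 0.0001
gripper_force: 0.0
```

>>> {"fn": "servo_tool", "kwargs": {
  "steps": "0 0 0 0 0;0 0 0 0 0;0 0 0 0 0;0 0 0 0 0"
}}

```text
t: 14.18
tcp_pos: [0.3374, 0.3485, 0.4179]
eef_rot: [0.976, 0.22, 0.0, 0.0]
contact_force: [-0.9, 0.7, -0.4]
opening: 0.0001
gripper_force: 0.0
```

```bash
python3 - <<'E'
from h import *
s=ctrl.read_state();print(s['t'],s['tcp_pos'],np.abs(s['joint_velocities']).max(),s['contact_force'])
p,d=ctrl.capture("scene")
print(ctrl.pinpoint("scene","loose_piston")[:1])
print(ctrl.sign_off())
E
```

```text
14.175 [0.33736707 0.34846963 0.41792759] 0.005309812551854898 [-0.9313985   0.74509798 -0.36957257]
[{'position': [0.5088, -0.3669, -0.0004], 'p': 0.87}]
the job is handed in; nothing more can be done
None
```

I pointed at the loose piston and then at the empty cylinder's mouth, fingertips about 2.5 cm above each for over two seconds, then drew the hand well back and handed the job in at about 14 s, with no sign of contact.

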